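# Size a spacer plate on the slot gauge

## Task

Take the spacer plate that stands on the green pad by its red handle and find its slot on the slot gauge: starting at the narrow end (yellow stripe), offer its foot gently to the mouth of one slot after the other, and seat it upright and fully home in the first slot that accepts it, then let go. The gauge floats on springs: never press it down 5 mm (22 newtons), near its stops, and leave the other plates and everything else on the bench undisturbed.

Things in the scene. Friction and masses are not known exactly. Their poses are not given: they have to be found in the camera images.
- gauge: Slot gauge: blue plate 100 x 186 x 10 mm with six steel walls (8 mm thick, 80 mm long along x, tops 70 mm above the bench). Between them five slots side by side along y, running along x, open at top and both ends, 40 mm deep. Yellow stripe: narrow end (-y). Origin: underside centre, 20 mm above the bench. It floats on springs: sinks 1 mm per 4.5 N, stops at 6.5 mm; its base is fixed.
- slot1 (a point): Slot 1 of the gauge (the narrowest), 11.5 mm wide: the point in the middle of its mouth (mid-length, mid-width, level with the wall tops). Lies at y = -64 mm in the gauge's frame; axes as the gauge.
- slot2 (a point): Slot 2 of the gauge (counted from the narrow end), 16.5 mm wide: the point in the middle of its mouth (mid-length, mid-width, level with the wall tops). Lies at y = -42 mm in the gauge's frame; axes as the gauge.
- slot3 (a point): Slot 3 of the gauge (counted from the narrow end), 21.5 mm wide: the point in the middle of its mouth (mid-length, mid-width, level with the wall tops). Lies at y = -15 mm in the gauge's frame; axes as the gauge.
- slot4 (a point): Slot 4 of the gauge (counted from the narrow end), 26.5 mm wide: the point in the middle of its mouth (mid-length, mid-width, level with the wall tops). Lies at y = 17 mm in the gauge's frame; axes as the gauge.
- slot5 (a point): Slot 5 of the gauge (the widest), 31.5 mm wide: the point in the middle of its mouth (mid-length, mid-width, level with the wall tops). Lies at y = 54 mm in the gauge's frame; axes as the gauge.
- plate_A: One of three upright aluminium spacer plates, 60 mm wide (x), 70 mm tall, and 15, 20 or 25 mm thick (y): which letter has which thickness, and which stands on the green pad, is not known. On top a red handle 34 mm wide (x), 12 mm thick (y), 69 to 117 mm above the foot. 1.5 mm thinner than its slot; goes in either way round. About 0.3 kg. Origin: centre of the foot, z up.
- plate_B: One of three upright aluminium spacer plates, 60 mm wide (x), 70 mm tall, and 15, 20 or 25 mm thick (y): which letter has which thickness, and which stands on the green pad, is not known. On top a red handle 34 mm wide (x), 12 mm thick (y), 69 to 117 mm above the foot. 1.5 mm thinner than its slot; goes in either way round. About 0.3 kg. Origin: centre of the foot, z up.
- plate_C: One of three upright aluminium spacer plates, 60 mm wide (x), 70 mm tall, and 15, 20 or 25 mm thick (y): which letter has which thickness, and which stands on the green pad, is not known. On top a red handle 34 mm wide (x), 12 mm thick (y), 69 to 117 mm above the foot. 1.5 mm thinner than its slot; goes in either way round. About 0.3 kg. Origin: centre of the foot, z up.
- pad_in: Green pad, 110 x 80 x 6 mm, fixed; the plate to be sized stands on it. Origin: centre of the underside.
- cup: brown paper-coloured cup, 74 mm wide, 90 mm tall, upright; a bystander, loose. Origin: underside or grip area of the thing.
- wrench: steel wrench, 190 mm long, lying; a bystander, loose. Origin: underside or grip area of the thing.
- spool: yellow reel, 90 mm wide, 56 mm tall, upright; a bystander, loose. Origin: underside or grip area of the thing.
- flange: steel ring, 100 mm wide, 16 mm tall, lying; a bystander, loose. Origin: underside or grip area of the thing.
- flask: black flask, 60 mm wide, 150 mm tall, upright; a bystander, loose. Origin: underside or grip area of the thing.
Things that resemble listed ones, but are neither listed nor needed, are in the scene too. There is more than one size of the pad_in; the job needs the largest.

How it is judged:
By the outcome, as a careful person would: the job done as asked, in the order asked, and still so for the second after the job is handed in, with the robot touching nothing.
It also fails if it takes over 67 s, if anything falls off the work surface, if the arm or the gripper's body presses on something with over 40 N, if the wrist force passes 120 N, or if a joint passes its speed limit or range.

## Robot

A 7-joint arm with a two-finger parallel gripper is mounted at the origin on the work surface. World frame = base frame: x ahead of the robot, y to its left, z up, the work surface at z = 0. Lengths are in m, angles in rad, forces in N, time in s.
With the tool pointing down it reaches from about 0.4 to 0.875 m from the base axis. Payload 6.5 kg.
Tool frame: the origin (TCP) lies on the centre line of the jaws, within the pads' length; the fingertips stand 25 mm ahead of it and the grasp point (between the pads) lies 6 mm ahead of it; z points along the fingers, y is the direction in which the jaws open and shut (so a half turn about z gives the same grasp; the last joint's range is limited). The gripper opens to 85 mm and grips with 20 to 120 N. Pads are 22 mm wide; open, the fingers measure 114 mm over their backs; the gripper's body (76 mm by 85 mm) begins 54 mm behind the grasp point. The pads swing forward as they close: fully open they stand 13 mm farther back than shut.
Start: joints at [1.223, 0.536, -0.004, 1.538, 0.003, 1.067, -0.071], TCP at [0.181, -0.624, 0.219] pointing down, gripper open.
Joint ranges: [-2.7, 2.7], [-0.37, 2.16], [-1.27, 1.26], [0.24, 2.4], [-1.31, 4.45], [0.19, 1.91], [-2.76, 2.76]. Speed limits (rad/s): [2.39, 2.39, 3.14, 3.14, 3.14, 3.14, 3.14].

## Interface

Orientations are given as [roll, pitch, yaw] about the fixed x, y, z axes, in that order (R = Rz(yaw) Ry(pitch) Rx(roll)).
In Python, from plant import r, cams gives the robot as it stands.
- The arm moves only by the tool arm_command, never from a script. Its argument "moves" is a list of rows, each a list of 7 numbers: the shift along the tool's x, y, z in mm, then the turn, a rotation vector about the tool's x, y, z in rad, then the finger opening in mm, from 0 to 85.4. In form: [[x, y, z, rx, ry, rz, claw], ...]. A call has 1 to 12 rows; each row is the pose to reach, as a shift and turn from the pose commanded when the call began, along the tool's axes at that moment; what a row does not reach only later rows make up. A row lasts 1/10 s, in which the tool goes at most 50 mm and 8.59 degrees, less where a joint would pass 70% of its speed; a pose out of reach is approached as far as the arm can. A call with a gripper value outside its range is refused whole. The fingers move at their own pace and stop on an object; "newtons" is the grip in N (left out, the last holds). Time passes only in rows, so rows that repeat a pose let the fingers close. It gives the time, the measured TCP pose, the force and the opening at its end, in the units of the state.
- r.sense(): the state, without advancing time (a new reading comes with each control period).
- cams.read_camera(name): name is "scene" or "top" or "wrist"; returns (picture, depth): 384x512x3 uint8, blue, green, red; 384x512 float32, m along the optical axis (not along the pixel's ray), 0 where there is no reading.
- cams.camera_info(name): a dict with "fx", "fy", "cx", "cy" (pixels), "dist_coeffs" ([k1, k2, p1, p2, k3] as OpenCV has them; the pictures are not rectified), "T" (4x4, takes a point from camera to world coordinates). Camera axes: x right, y down, z forward; pixel columns grow to the right and rows downward; lengths in m; the calibration is good to about 2 mm. A picture is of the moment at which its call begins: read the wrist's pose just before it. camera_info takes no time and is no camera call; for the wrist camera it gives the pose at the moment of the call.
- r.job_done(): hands the job in, once; it reports no verdict.
The state is a dict: "time_s": time; "joint_pos": joint angles; "qvel": joint speeds; "joint_torque": joint torques, N m; "tcp_pos": TCP position; "orientation": TCP orientation; "force": force on the tool from outside, world axes, zero at the start; "wrist_torque": the same for the moment, N m; "opening": finger opening in m.
Only numpy, scipy, OpenCV 4.12 (cv2) and the standard library are available. Lean on these libraries where they do the work, as an engineer would, in place of code of your own. Each camera call takes 0.05 s, during which the arm holds its last target.

## Working session

There is one attempt and no reset: what is moved stays moved. The work goes in short steps, Python scripts to look and compute and a tool call to move; the robot and the scene stay as the last step left them, time stands still between calls to the robot, and variables do not carry over. Pictures are saved under pics/ and viewed, and the job is handed in when it is done.

Besides the shell and the picture viewer there is one more tool, called after "Call:" in YAML: its name, and indented under it one key for each argument. arm_command: Moves the arm, as the interface text tells. Its arguments: {"type":"object","properties":{"moves":{"type":"array","items":{"type":"array","items":{"type":"number"}}},"newtons":{"type":"number"}},"required":["moves"]}

```bash
ls; mkdir -p pics; python3 - <<'E'
from plant import r,cams
import cv2,numpy as np
print(r.sense())
for n in ("scene","top","wrist"):
    im,d=cams.read_camera(n); cv2.imwrite(f"pics/{n}0.png",im); np.savez(f"{n}0.npz",im=im,d=d,**{k:np.array(v) for k,v in cams.camera_info(n).items()})
    print(n,cams.camera_info(n))
E
```

```text
pics
{'time_s': 0.0, 'joint_pos': array([ 1.22278523,  0.53721044, -0.00443195,  1.53888208,  0.002609  ,
        1.06728766, -0.07121558]), 'qvel': array([-0.00150329,  0.00150571, -0.00028352, -0.00040703, -0.00027391,
       -0.00034116,  0.00050363]), 'joint_torque': array([ 4.92296158e-05, -5.83418262e+01,  1.04836766e+00, -2.59100693e+01,
        1.23653075e-02,  9.61585203e-03,  1.21533026e-05]), 'tcp_pos': array([ 0.18055208, -0.6237324 ,  0.21808099]), 'orientation': array([-3.13981645e+00,  1.41696169e-04,  2.81866224e-01]), 'force': array([-0.10666689,  0.0080205 ,  0.18258533]), 'wrist_torque': array([ 0.0014595 , -0.02665893,  0.02643464]), 'opening': 0.08505011432103628}
scene {'fx': 375.03446445838455, 'fy': 375.03446445838455, 'cx': 257.11121361850184, 'cy': 191.43094491177536, 'dist_coeffs': array([-0.05428336,  0.        ,  0.        ,  0.        ,  0.        ]), 'T': array([[ 0.82074541,  0.43859471, -0.36607601,  1.01403176],
       [ 0.57100971, -0.60957333,  0.54988022, -0.70089217],
       [ 0.01802438, -0.66034463, -0.75074636,  1.00237003],
       [ 0.       
[... 240 characters left out ...]
, 'T': array([[-0.02603164, -0.98608918,  0.16416602,  0.31334587],
       [-0.99946629,  0.02891528,  0.01519982, -0.03677943],
       [-0.01973528, -0.16368273, -0.98631561,  1.51948188],
       [ 0.        ,  0.        ,  0.        ,  1.        ]])}
wrist {'fx': 306.5594104584563, 'fy': 306.5594104584563, 'cx': 257.4971824685292, 'cy': 187.05018521276278, 'dist_coeffs': array([-0.02838085,  0.        ,  0.        ,  0.        ,  0.        ]), 'T': array([[ 0.27887774, -0.90851424, -0.31117372,  0.26034498],
       [-0.96032513, -0.26440161, -0.08869859, -0.60211192],
       [-0.0016909 ,  0.32356401, -0.94620477,  0.37325784],
       [ 0.        ,  0.        ,  0.        ,  1.        ]])}
```

View pics/scene0.png

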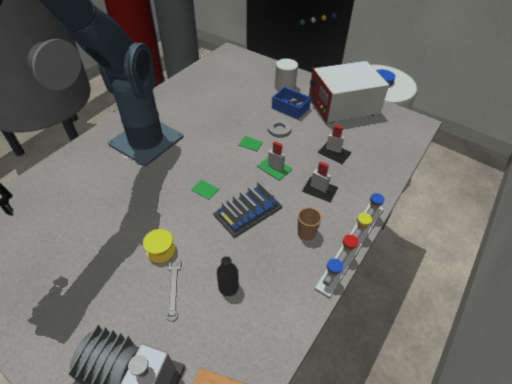

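View pics/top0.png

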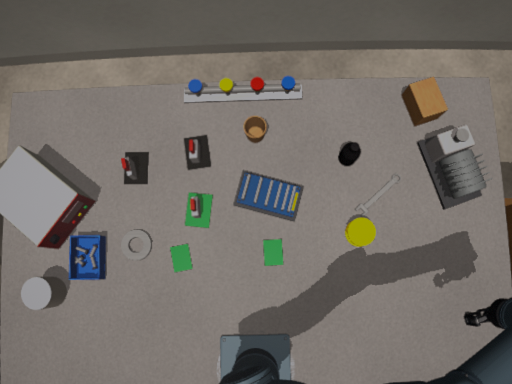

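View pics/wrist0.png

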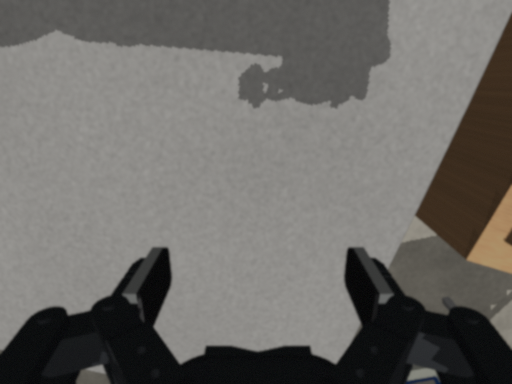

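```bash
cat > h.py <<'E'
import numpy as np,cv2
def cloud(f):
    z=np.load(f); im,d=z['im'],z['d']
    h,w=d.shape; u,v=np.meshgrid(np.arange(w),np.arange(h))
    K=np.array([[z['fx'],0,z['cx']],[0,z['fy'],z['cy']],[0,0,1.]])
    p=cv2.undistortPoints(np.stack([u,v],-1).reshape(-1,1,2).astype(np.float64),K,z['dist_coeffs']).reshape(h,w,2)
    P=np.stack([p[...,0]*d,p[...,1]*d,d],-1)@z['T'][:3,:3].T+z['T'][:3,3]
    P[d==0]=np.nan
    return im,P,K,z
def proj(z,pts):
    K=np.array([[z['fx'],0,z['cx']],[0,z['fy'],z['cy']],[0,0,1.]])
    Ti=np.linalg.inv(z['T']); r,_=cv2.Rodrigues(Ti[:3,:3])
    return cv2.projectPoints(np.asarray(pts,float),r,Ti[:3,3],K,z['dist_coeffs'])[0][:,0]
E
python3 - <<'E'
from h import *
for n,(x0,x1,y0,y1) in dict(top=(110,310,130,280),scene=(180,340,110,250)).items():
    im,P,K,z=cloud(n+'0.npz')
    cv2.imwrite(f'pics/{n}0c.png',cv2.resize(im[y0:y1,x0:x1],None,fx=4,fy=4,interpolation=cv2.INTER_CUBIC))
    hsv=cv2.cvtColor(im,cv2.COLOR_BGR2HSV)
    H,S,V=hsv[...,0],hsv[...,1],hsv[...,2]
    box=np.zeros(H.shape,bool); box[y0:y1,x0:x1]=1
    for nm,m in dict(red=((H<8)|(H>172))&(S>150)&(V>80),green=(H>45)&(H<75)&(S>130),blue=(H>100)&(H<125)&(S>130),yellow=(H>22)&(H<35)&(S>150)).items():
        k,lab,st,c=cv2.connectedComponentsWithStats((m&box).astype(np.uint8))
        for i in range(1,k):
            if st[i,4]<15: continue
            q=P[lab==i]; q=q[~np.isnan(q[:,0])]
            if len(q)==0: continue
            print(n,nm,st[i,4],c[i].round(1),'med',np.median(q,0).round(4),'lo',np.percentile(q,3,axis=0).round(3),'hi',np.percentile(q,97,axis=0).round(3))
E
```

```text
top red 47 [190.5 144.9] med [0.6998 0.1786 0.1224] lo [0.678 0.173 0.002] hi [0.745 0.202 0.127]
top red 38 [123.5 163. ] med [0.6443 0.3863 0.1226] lo [0.629 0.38  0.118] hi [0.661 0.395 0.127]
top red 41 [192.5 204.1] med [0.512  0.1728 0.1229] lo [0.497 0.17  0.102] hi [0.527 0.177 0.13 ]
top green 524 [199.7 211.1] med [0.4989 0.1592 0.0069] lo [0.459 0.133 0.   ] hi [0.56  0.208 0.013]
top green 440 [272.8 252. ] med [ 0.3664 -0.0659  0.0043] lo [ 0.329 -0.092 -0.002] hi [ 0.404 -0.04   0.01 ]
top green 431 [180.8 257.7] med [0.3549 0.2288 0.0048] lo [ 0.319  0.202 -0.002] hi [0.393 0.257 0.011]
top blue 930 [266.6 195.2] med [ 0.5462 -0.0475  0.0303] lo [ 0.49  -0.124  0.024] hi [0.603 0.015 0.036]
top blue 60 [241.8 187.2] med [0.5753 0.0269 0.0306] lo [0.542 0.016 0.026] hi [0.608 0.038 0.038]
top yellow 39 [294.4 201.1] med [ 0.5248 -0.1381  0.0321] lo [ 0.5   -0.148  0.025] hi [ 0.549 -0.13   0.037]
scene red 63 [336.6 130.5] med [0.6444 0.3815 0.1032] lo [0.633 0.375 0.083] hi [0.656 0.388 0.124]
scene red 50 [277.  146.2] med [0.5154 0.1692 0.1126] lo [0.501 0.164 0.086] hi [0.526 0.175 0.123]
scene red 38 [323.1 165.2] med [0.695  0.1728 0.1207] lo [0.684 0.166 0.106] hi [0.71  0.181 0.124]
scene green 174 [250.1 143.1] med [0.3567 0.2258 0.0035] lo [ 0.321  0.201 -0.001] hi [0.392 0.254 0.008]
scene green 236 [273.4 169.6] med [0.521  0.1509 0.005 ] lo [0.459 0.13  0.001] hi [0.561 0.196 0.009]
scene green 248 [204.5 189.1] med [ 0.3679 -0.0685  0.0032] lo [ 0.332 -0.094 -0.001] hi [ 0.405 -0.043  0.007]
scene blue 129 [294.1 112.4] med [0.4122 0.4807 0.0155] lo [0.348 0.476 0.002] hi [0.43  0.533 0.041]
scene blue 256 [255.  211.4] med [ 0.5838 -0.0582  0.0289] lo [ 0.548 -0.154  0.025] hi [0.614 0.01  0.033]
scene yellow 20 [226.5 218. ] med [ 0.5255 -0.1409  0.0308] lo [ 0.502 -0.148  0.027] hi [ 0.547 -0.134  0.033]
```

View pics/top0c.png

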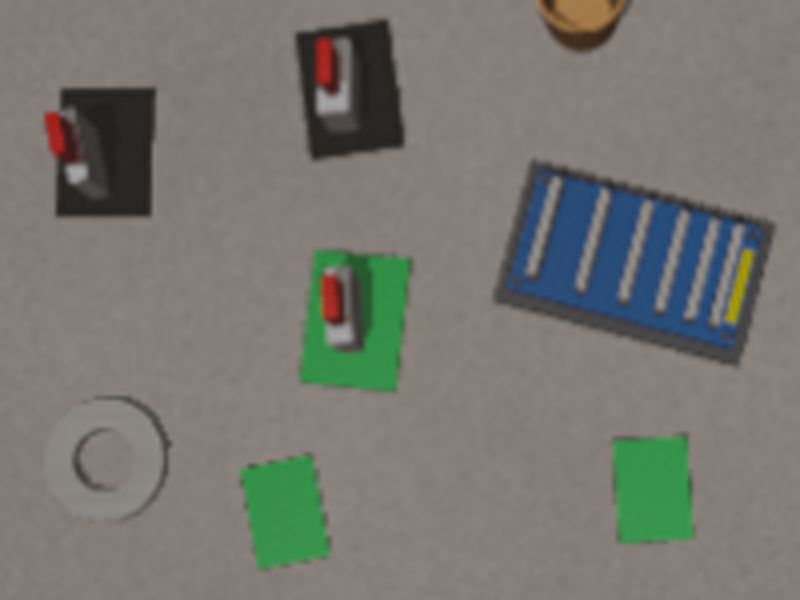

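View pics/scene0c.png

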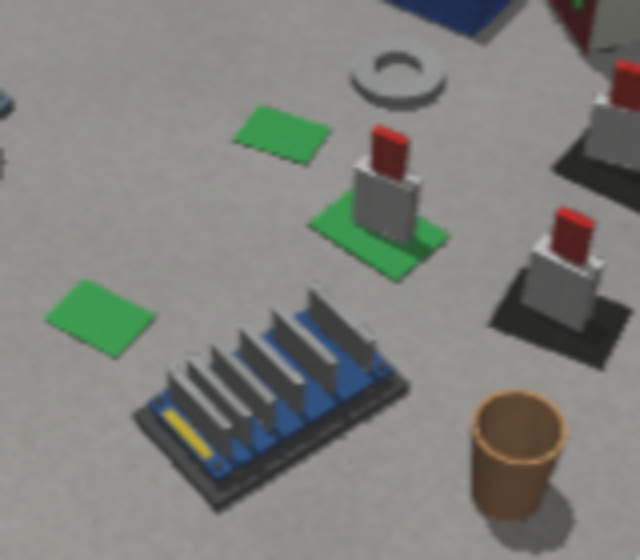

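The scene camera shows the plate on the large green pad at (277,160) with its gauge at (250,210). In the top view these are at (195,207) and (268,195), with the yellow stripe on the right at (296,202). I'll move the wrist camera between them for a close view.

Call:
arm_command:
  moves:
    - [43,-47,-30,0,0,0.05,85]
    - [87,-93,-60,0,0,0.1,85]
    - [131,-140,-82,0,0,0.15,85]
    - [175,-187,-82,0,0,0.2,85]
    - [219,-233,-82,0,0,0.25,85]
    - [262,-280,-82,0,0,0.3,85]
    - [306,-327,-82,0,0,0.34,85]
    - [350,-373,-82,0,0,0.38,85]
    - [394,-420,-82,0,0,0.38,85]
    - [437,-467,-82,0,0,0.38,85]
    - [481,-513,-82,0,0,0.38,85]
    - [525,-560,-82,0,0,0.38,85]

```text
time_s: 1.35
tcp_pos: [0.4471, -0.1004, 0.3003]
orientation: [3.141, -0.0, -0.098]
force: [0.9, -1.1, 0.2]
opening: 0.0849
```

Call:
arm_command:
  moves:
    - [0,0,0,0,0,0,85]
    - [0,0,0,0,0,0,85]
    - [0,0,0,0,0,0,85]

```text
time_s: 1.65
tcp_pos: [0.4461, -0.1035, 0.2999]
orientation: [3.141, 0.001, -0.1]
force: [-0.3, -1.4, -0.5]
opening: 0.0852
```

```bash
cat > snap.py <<'E'
import sys
from plant import r,cams
import cv2,numpy as np
t=sys.argv[1]; n=sys.argv[2] if len(sys.argv)>2 else 'wrist'
s=r.sense(); inf=cams.camera_info(n); im,d=cams.read_camera(n)
np.savez(f"{t}.npz",im=im,d=d,tcp=s['tcp_pos'],ori=s['orientation'],**{k:np.array(v) for k,v in inf.items()})
cv2.imwrite(f"pics/{t}.png",im)
print(s['time_s'],s['tcp_pos'].round(4),s['orientation'].round(4),s['force'].round(2),s['wrist_torque'].round(3),round(s['opening'],4),abs(s['qvel']).max().round(3))
E
python3 snap.py w1
```

```text
1.65 [ 0.4461 -0.1035  0.2999] [ 3.141e+00  8.000e-04 -9.990e-02] [-0.25 -1.38 -0.52] [-0.025  0.014  0.041] 0.0852 0.012
```

View pics/w1.png

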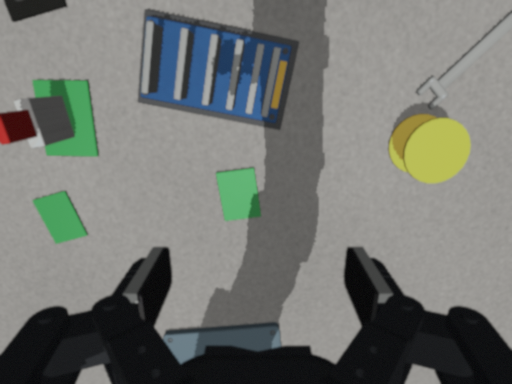

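The wrist view shows the gauge at (218,70) with its stripe at (280,85), and the plate at the left at (45,120). I'll take one view above the gauge, then move to the plate.

Call:
arm_command:
  moves:
    - [43,-14,13,0,0,0.05,85]
    - [87,-27,27,0,0,0.1,85]
    - [130,-41,40,0,0,0.145,85]
    - [130,-41,40,0,0,0.145,85]
    - [130,-41,40,0,0,0.145,85]
    - [130,-41,40,0,0,0.145,85]

```text
time_s: 2.3
tcp_pos: [0.5793, -0.0758, 0.2604]
orientation: [3.141, 0.0, -0.245]
force: [-0.4, -0.5, 0.3]
opening: 0.085
```

```bash
python3 snap.py w2
```

```text
2.3 [ 0.5793 -0.0758  0.2604] [ 3.1407e+00  1.0000e-04 -2.4510e-01] [-0.38 -0.47  0.32] [ 0.002 -0.022  0.011] 0.085 0.023
```

View pics/w2.png

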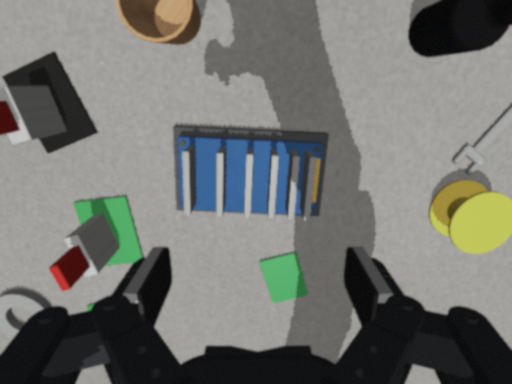

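```bash
python3 - <<'E'
from h import *
im,P,K,z=cloud('w2.npz')
c=cv2.resize(im[115:230,170:335],None,fx=4.8,fy=4.8,interpolation=cv2.INTER_CUBIC); cv2.imwrite('pics/w2c.png',c); print(c.shape)
m=P[...,2]
for y in (150,170,190):
  print((m[y,175:330:1]*1000).round(0).astype(int))
E
```

```text
(552, 792, 3)
[13 14 12 30 30 29 30 29 31 62 61 62 61 61 60 59 55 49 42 38 31 31 30 30
 30 30 31 32 31 30 31 31 30 30 30 30 31 30 31 31 32 30 30 54 53 54 52 52
 53 51 44 30 30 30 30 30 30 30 30 31 31 30 31 29 30 29 30 30 30 31 31 32
 45 44 44 44 44 45 40 31 29 29 32 30 31 32 30 29 29 31 30 30 30 31 31 29
 41 39 40 40 37 38 31 30 31 31 31 30 29 29 29 30 30 30 32 31 34 33 34 31
 31 30 30 32 31 32 29 31 30 31 31 30 31 31 31 30 30 30 31 30 33 33 34 34
 34 33 30 30 12 12 12 11  1  1  0]
[                  12                   12                   13
                   13                   30                   30
                   29                   70                   71
                   70                   70                   71
                   70                   71                   67
                   63                   58                   52
                   45                   41                   32
                   30                   30                   31
                   30                   30                   29
                   30                
[... 2527 characters left out ...]
               12                   12                   12
                   -1                    1                    0
                    2                    1]
[11 12 12 12 30 30 30 30 71 70 71 71 69 70 71 65 61 54 48 41 35 31 30 30
 31 31 28 30 30 31 31 32 31 31 31 29 29 32 30 31 31 69 70 70 71 70 72 70
 62 50 37 29 28 31 30 29 31 30 30 30 31 31 31 29 30 31 31 31 32 32 70 71
 70 69 69 71 70 30 30 30 31 31 30 30 29 31 31 29 31 30 32 31 31 39 64 70
 70 71 70 70 71 30 30 29 29 29 31 31 30 28 28 31 41 52 62 71 70 72 70 69
 70 70 30 29 30 30 34 40 49 55 63 69 72 71 71 71 69 70 33 31 30 30 31 12
 12 11 13 -1  1  0  0  1  0  0  0]<stdin>:6: RuntimeWarning: invalid value encountered in cast
```

View pics/w2c.png

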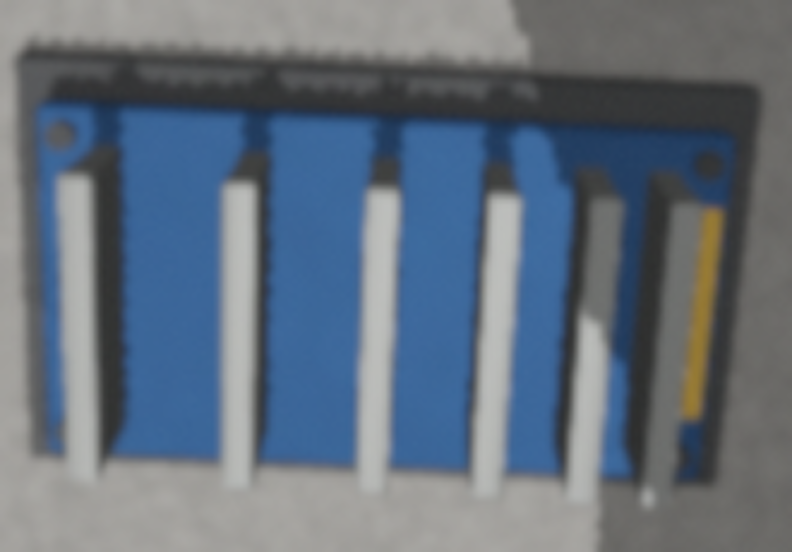

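```bash
cat >> h.py <<'E'
from scipy.optimize import minimize
WY=[(-77.75,-69.75),(-58.25,-50.25),(-33.75,-25.75),(-4.25,3.75),(30.25,38.25),(69.75,77.75)]
def walls(x,y,a,z=0.070):
    R=np.array([[np.cos(a),-np.sin(a)],[np.sin(a),np.cos(a)]]);out=[]
    for lo,hi in WY:
        q=np.array([[-40,lo],[40,lo],[40,hi],[-40,hi]])/1000@R.T+[x,y]
        out.append(np.c_[q,np.full(4,z)])
    return out
def cover(z,polys,box,ss=8):
    x0,y0,x1,y1=box; M=np.zeros(((y1-y0)*ss,(x1-x0)*ss),np.uint8)
    for p in polys:
        q=(proj(z,p)+0.5-[x0,y0])*ss-0.5
        cv2.fillPoly(M,[np.round(q*16).astype(np.int32)],255,shift=4)
    return cv2.resize(M,(x1-x0,y1-y0),interpolation=cv2.INTER_AREA)/255.
def fitgauge(f,p0,box):
    im,P,K,z=cloud(f); x0,y0,x1,y1=box
    m=(abs(P[...,2]-0.070)<0.0035)[y0:y1,x0:x1].astype(float)
    cost=lambda p:((cover(z,walls(p[0]/1e3,p[1]/1e3,p[2]/1e3),box)-m)**2).sum()
    best=None
    for k in range(2):
        r=minimize(cost,p0,method='Nelder-Mead',options=dict(initial_simplex=np.array([p0,np.add(p0,[4,0,0]),np.add(p0,[0,4,0]),np.add(p0,[0,0,25])])))
        p0=r.x
    return r.x,r.fun,m.sum()
E
python3 - <<'E'
from h import *
for p0 in ([550,-50,-245],[545,-45,-230]):
  print(fitgauge('w2.npz',p0,(165,110,340,235)))
print(fitgauge('top0.npz',[550,-50,-245],(225,160,310,230)))
im,P,K,z=cloud('w2.npz')
# plate: handle/body points
q=P[190:300,40:150].reshape(-1,3); 
for lo,hi in ((.115,.13),(.070,.082)):
  s=q[(q[:,2]>lo)&(q[:,2]<hi)]; print(len(s),s.mean(0),s.min(0),s.max(0))
E
```

```text
(array([ 548.20451483,  -57.58839107, -290.37264417]), np.float64(105.72681276432141), np.float64(2669.0))
(array([ 558.10895525,  -24.52485022, -286.64207509]), np.float64(3149.9470203767783), np.float64(2669.0))
(array([ 551.11076271,  -55.91036298, -288.63403489]), np.float64(121.89387158785082), np.float64(285.0))
414 [0.51265266 0.17097763 0.12138724] [0.49451679 0.16545257 0.11503668] [0.52891511 0.18086332 0.12446865]
585 [0.51463907 0.16883516 0.07579455] [0.48066962 0.16120353 0.07000505] [0.541558   0.18530664 0.08195317]
```

```bash
cat >> h.py <<'E'
def rect(f,box,lo,hi):
    im,P,K,z=cloud(f); x0,y0,x1,y1=box
    q=P[y0:y1,x0:x1].reshape(-1,3); s=q[(q[:,2]>lo)&(q[:,2]<hi)]
    r=cv2.minAreaRect((s[:,:2]*1000).astype(np.float32)); return len(s),r,np.median(s[:,2])
def todelta(tcp,yaw,goal,gyaw):
    d=(np.array(goal)-tcp)*1000; c,s=np.cos(yaw),np.sin(yaw)
    return np.round([d[0]*c+d[1]*s, d[0]*s-d[1]*c, -d[2], -(gyaw-yaw)],3)
E
python3 - <<'E'
from h import *
print(rect('w2.npz',(40,190,150,300),.119,.13)); print(rect('w2.npz',(40,190,150,300),.073,.079))
print(todelta([.5793,-.0758,.2604],-.245,[.5125,.171,.26],-0.1))
E
```

```text
(334, ((511.44091796875, 172.401123046875), (34.12046813964844, 14.36720085144043), 5.065313339233398), np.float64(0.1226976826149043))
(447, ((510.7502136230469, 172.96263122558594), (60.20042037963867, 21.794498443603516), 3.09074068069458), np.float64(0.07607920046635785))
[-1.24668e+02 -2.23227e+02  4.00000e-01 -1.45000e-01]
```

Call:
arm_command:
  moves:
    - [-21,-37,0,0,0,-0.06,85]
    - [-42,-74,0,0,0,-0.12,85]
    - [-63,-112,0,0,0,-0.18,85]
    - [-83,-149,0,0,0,-0.24,85]
    - [-104,-186,0,0,0,-0.3,85]
    - [-125,-223,0,0,0,-0.315,85]
    - [-125,-223,0,0,0,-0.315,85]
    - [-125,-223,0,0,0,-0.315,85]
    - [-125,-223,0,0,0,-0.315,85]

```text
time_s: 3.25
tcp_pos: [0.513, 0.1703, 0.2606]
orientation: [3.14, -0.001, 0.069]
force: [-0.3, -0.2, -0.1]
opening: 0.0853
```

```bash
python3 snap.py w3; python3 - <<'E'
from h import *
im,P,K,z=cloud('w3.npz')
b=(180,80,340,330)
print(rect('w3.npz',b,.119,.13)); print(rect('w3.npz',b,.073,.079))
E
```

```text
3.25 [0.513  0.1703 0.2606] [ 3.1403e+00 -1.0000e-03  6.9200e-02] [-0.34 -0.19 -0.08] [-0.023 -0.014 -0.016] 0.0853 0.01
(395, ((510.89105224609375, 173.40676879882812), (33.44699478149414, 11.849045753479004), 3.189209222793579), np.float64(0.12303614701934806))
(437, ((510.7629699707031, 173.33462524414062), (59.521080017089844, 19.408384323120117), 3.348653554916382), np.float64(0.07612084906345457))
```

View pics/w3.png

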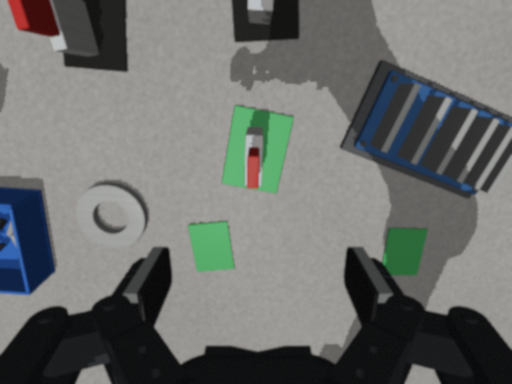

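```bash
python3 - <<'E'
from h import *
print(todelta([.513,.1703,.2606],.0692,[.5108,.1734,.107],.0575))
E
```

```text
[-1.980e+00 -3.245e+00  1.536e+02  1.200e-02]
```

Call:
arm_command:
  moves:
    - [-2,-3.2,35,0,0,0.012,85]
    - [-2,-3.2,70,0,0,0.012,85]
    - [-2,-3.2,100,0,0,0.012,85]
    - [-2,-3.2,125,0,0,0.012,85]
    - [-2,-3.2,142,0,0,0.012,85]
    - [-2,-3.2,153.6,0,0,0.012,85]
    - [-2,-3.2,153.6,0,0,0.012,85]
    - [-2,-3.2,153.6,0,0,0.012,85]
  newtons: 30

```text
time_s: 4.1
tcp_pos: [0.5109, 0.175, 0.1071]
orientation: [-3.142, -0.001, 0.059]
force: [0.2, -0.4, 0.4]
opening: 0.085
```

```bash
python3 snap.py w4
```

```text
4.1 [0.5109 0.175  0.1071] [-3.1416e+00 -8.0000e-04  5.8900e-02] [ 0.22 -0.39  0.44] [ 0.008 -0.045 -0.002] 0.085 0.013
```

View pics/w4.png

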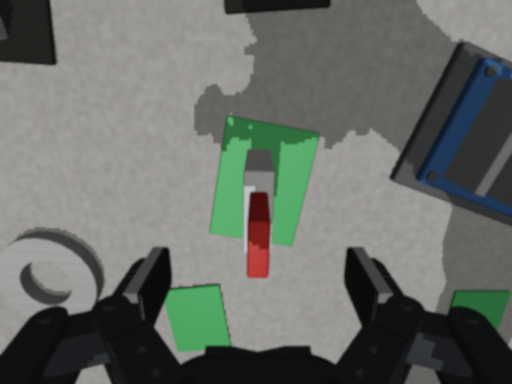

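The handle stands centred between the fingers at (258,240). Closing now.

Call:
arm_command:
  moves:
    - [0,0,0,0,0,0,60]
    - [0,0,0,0,0,0,40]
    - [0,0,0,0,0,0,25]
    - [0,0,0,0,0,0,17]
    - [0,0,0,0,0,0,14]
    - [0,0,0,0,0,0,10]
    - [0,0,0,0,0,0,5]
    - [0,0,0,0,0,0,0]
    - [0,0,0,0,0,0,0]
    - [0,0,0,0,0,0,0]
  newtons: 70

```text
time_s: 5.15
tcp_pos: [0.5104, 0.1755, 0.1068]
orientation: [3.142, -0.0, 0.06]
force: [-0.7, -0.7, 5.3]
opening: 0.0091
```

```bash
python3 snap.py w5; python3 - <<'E'
from h import *
print(rect('w5.npz',(200,100,320,280),.073,.079))
E
```

```text
5.15 [0.5104 0.1755 0.1068] [ 3.1416e+00 -3.0000e-04  5.9900e-02] [-0.68 -0.74  5.32] [-0.192  0.296 -0.001] 0.0091 0.001
(1066, ((518.90966796875, 174.38160705566406), (44.50352096557617, 19.916234970092773), 2.593397378921509), np.float64(0.07604503309845474))
```

View pics/w5.png

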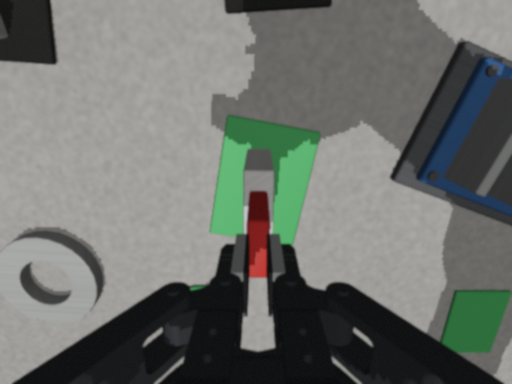

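Call:
arm_command:
  moves:
    - [0,0,-3,0,0,0,0]
    - [0,0,-10,0,0,0,0]
    - [0,0,-25,0,0,0,0]
    - [0,0,-45,0,0,0,0]
    - [0,0,-65,0,0,0,0]
    - [0,0,-85,0,0,0,0]
    - [0,0,-95,0,0,0,0]
    - [0,0,-95,0,0,0,0]
    - [0,0,-95,0,0,0,0]

```text
time_s: 6.1
tcp_pos: [0.5099, 0.1751, 0.2012]
orientation: [3.141, 0.001, 0.06]
force: [0.2, -0.9, -3.9]
opening: 0.0086
```

```bash
python3 snap.py w6; python3 - <<'E'
from h import *
s=np.load('w6.npz'); g=np.array([.5482,-.0576]);a=-.290
for i,y in enumerate((-64,-42,-15,17,54)): print(i+1,(g+[-np.sin(a)*y/1e3,np.cos(a)*y/1e3]).round(4))
p=g+[-np.sin(a)*-.064,np.cos(a)*-.064]
print(todelta(s['tcp'],s['ori'][2],[*p,.195],a))
E
```

```text
6.1 [0.5099 0.1751 0.2012] [3.1413e+00 6.0000e-04 5.9800e-02] [ 0.22 -0.95 -3.91] [ 0.023  0.027 -0.038] 0.0086 0.015
1 [ 0.5299 -0.1189]
2 [ 0.5362 -0.0978]
3 [ 0.5439 -0.072 ]
4 [ 0.5531 -0.0413]
5 [ 0.5636 -0.0059]
[  2.392 294.735   6.153   0.35 ]
```

View pics/w6.png

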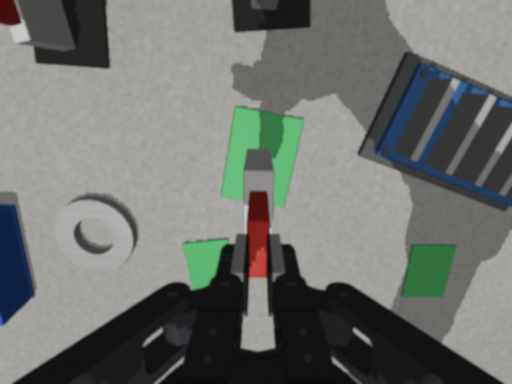

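The plate lifts clear and stays upright in the hand. The foot's front edge is at (258,150) in the image. Moving over slot 1.

Call:
arm_command:
  moves:
    - [0,20,0,0,0,0.03,0]
    - [0,50,0,0,0,0.07,0]
    - [1,85,0,0,0,0.12,0]
    - [1,120,0,0,0,0.17,0]
    - [1,155,0,0,0,0.22,0]
    - [2,190,0,0,0,0.26,0]
    - [2,225,0,0,0,0.3,0]
    - [2,255,0,0,0,0.33,0]
    - [2,280,0,0,0,0.35,0]
    - [2.4,291,0,0,0,0.35,0]
    - [2.4,294.7,0,0,0,0.35,0]
    - [2.4,294.7,0,0,0,0.35,0]

```text
time_s: 7.35
tcp_pos: [0.53, -0.1179, 0.2011]
orientation: [-3.141, 0.001, -0.29]
force: [-0.1, 0.6, -2.8]
opening: 0.0086
```

Call:
arm_command:
  moves:
    - [0,0,5,0,0,0,0]
    - [0,0,10,0,0,0,0]
    - [0,0,10,0,0,0,0]
    - [0,0,10,0,0,0,0]

```text
time_s: 7.75
tcp_pos: [0.5301, -0.118, 0.1912]
orientation: [-3.142, 0.001, -0.289]
force: [-0.2, 0.0, -3.8]
opening: 0.0088
```

```bash
python3 snap.py w7; python3 - <<'E'
from h import *
im,P,K,z=cloud('w7.npz')
cv2.imwrite('pics/w7c.png',cv2.resize(im[80:240,150:350],None,fx=4,fy=4,interpolation=cv2.INTER_CUBIC))
E
```

```text
7.75 [ 0.5301 -0.118   0.1912] [-3.1415e+00  7.0000e-04 -2.8930e-01] [-0.18  0.04 -3.8 ] [-0.005 -0.012 -0.057] 0.0088 0.008
```

View pics/w7c.png

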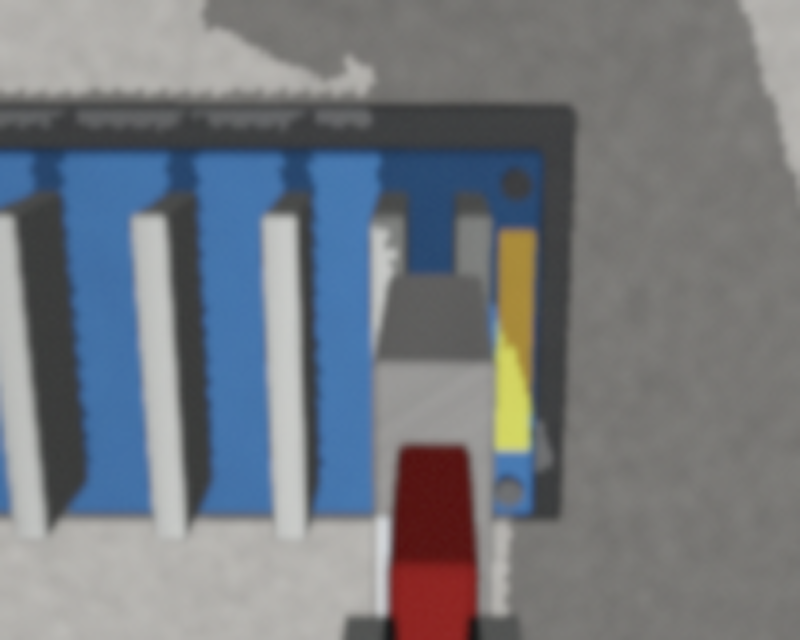

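```bash
cat >> h.py <<'E'
def R2(a): return np.array([[np.cos(a),-np.sin(a)],[np.sin(a),np.cos(a)]])
def inhand(f,box,zlo,zhi,xoff=None):
    """front face in tool-aligned frame (x ahead, y left, z up), mm"""
    im,P,K,z=cloud(f); x0,y0,x1,y1=box; t=z['tcp']; yaw=z['ori'][2]
    q=P[y0:y1,x0:x1].copy(); q[...,:2]=(q[...,:2]-t[:2])@R2(yaw)
    q[...,2]-=t[2]; return q*1000
E
python3 - <<'E'
from h import *
print(fitgauge('w7.npz',[548,-57,-290],(80,90,290,250)))
q=inhand('w7.npz',(150,80,350,240),0,0)
for row in range(66,94,3):
    r=q[row]; m=(r[:,0]>22)&(r[:,0]<38)&(abs(r[:,1])<20)&(r[:,2]<-25)&(r[:,2]>-104)
    if m.sum()>3: print(row+80,m.sum(),r[m].mean(0).round(2),'y',r[m][:,1].min().round(1),r[m][:,1].max().round(1), 'cols',150+np.where(m)[0][[0,-1]])
E
```

```text
(array([ 548.15121651,  -57.91264243, -291.42032466]), np.float64(1272.1120799692426), np.float64(3325.0))
149 23 [ 30.56  -1.65 -97.25] y -10.9 7.6 cols [247 269]
152 24 [ 30.52  -2.03 -85.83] y -11.3 7.2 cols [247 270]
155 25 [ 30.55  -1.61 -75.02] y -10.8 7.6 cols [246 270]
158 27 [ 30.52  -1.6  -65.35] y -11.3 8.1 cols [245 271]
161 27 [ 30.67  -1.59 -55.71] y -10.9 7.7 cols [245 271]
164 28 [ 30.55  -1.79 -47.79] y -11.2 8.1 cols [244 272]
167 29 [ 30.66  -1.56 -39.6 ] y -10.8 7.7 cols [244 272]
170 31 [ 30.63  -1.55 -32.44] y -11.1 8.0 cols [243 273]
173 31 [ 29.16  -1.55 -30.72] y -11.1 7.9 cols [243 273]
```

```bash
cat >> h.py <<'E'
def rel(f,g,rows,boxcols=(150,350),gyaw=None,fz=-100):
    q=inhand(f,(boxcols[0],0,boxcols[1],384),0,0); S=[];C=[]
    for row in rows:
        r=q[row]; m=(r[:,0]>22)&(r[:,0]<38)&(abs(r[:,1])<20)&(r[:,2]<-35)&(r[:,2]>-99)
        if m.sum()>10:
            e=r[m]; S.append(e); C.append((e[0,1]+e[-1,1])/2)
    S=np.vstack(S); k=np.linalg.lstsq(np.c_[S[:,1],S[:,2],np.ones(len(S))],S[:,0],rcond=None)[0]
    z=np.load(f); yaw=z['ori'][2]; pyaw=yaw-k[0]
    c=R2(yaw)@(np.array([k[2]+k[1]*fz-30,np.mean(C)])/1e3)+z['tcp'][:2]
    d=R2(g[2]/1e3).T@(c*1e3-np.array(g[:2]))
    print('plate in tool y %.2f slope yaw %.4f tiltx %.4f'%(np.mean(C),k[0],k[1]),'centre world',c.round(4),'yaw %.4f'%pyaw,'in gauge frame mm',d.round(2),'dyaw %.4f'%(pyaw-g[2]/1e3))
E
python3 - <<'E'
from h import *
print(fitgauge('w7.npz',[548,-57,-290],(80,90,240,250)))  # partially contaminated by outside walls
im,P,K,z=cloud('w7.npz')
# mask fit excluding plate columns
def fit2(f,p0,box,ex):
    im,P,K,z=cloud(f);x0,y0,x1,y1=box
    m=(abs(P[...,2]-0.070)<0.0035)[y0:y1,x0:x1].astype(float); w=np.ones_like(m); w[ex[1]-y0:,ex[0]-x0:ex[2]-x0]=0
    c=lambda p:(w*(cover(z,walls(p[0]/1e3,p[1]/1e3,p[2]/1e3),box)-m)**2).sum()
    for k in range(2):
        r=minimize(c,p0,method='Nelder-Mead',options=dict(initial_simplex=np.array([p0,np.add(p0,[3,0,0]),np.add(p0,[0,3,0]),np.add(p0,[0,0,20])]))); p0=r.x
    return r.x,r.fun,(w*m).sum()
g=fit2('w7.npz',[548,-57,-290],(80,90,300,250),(238,145,285)); print(g)
rel('w7.npz',g[0],range(148,168)); rel('w7.npz',[548.2,-57.6,-290.4],range(148,168))
E
```

```text
(array([ 548.14914779,  -57.98866291, -294.919989  ]), np.float64(217.85848519800078), np.float64(2997.0))
(array([ 547.97569485,  -57.89475877, -291.84627108]), np.float64(234.4584851980008), np.float64(3186.0))
plate in tool y -1.72 slope yaw 0.0070 tiltx 0.0026 centre world [ 0.5301 -0.1198] yaw -0.2963 in gauge frame mm [  0.71 -64.45] dyaw -0.0044
plate in tool y -1.72 slope yaw 0.0070 tiltx 0.0026 centre world [ 0.5301 -0.1198] yaw -0.2963 in gauge frame mm [  0.48 -64.8 ] dyaw -0.0059
```

Relative to the gauge, the plate is about 0.5 mm off slot 1's centre and parallel within 0.3°. Lowering gently onto slot 1's mouth; contact is expected about 20.4 mm down.

Call:
arm_command:
  moves:
    - [0,-0.5,6,0,0,0,0]
    - [0,-0.5,12,0,0,0,0]
    - [0,-0.5,16,0,0,0,0]
    - [0,-0.5,18.5,0,0,0,0]
    - [0,-0.5,19.5,0,0,0,0]
    - [0,-0.5,20.3,0,0,0,0]
    - [0,-0.5,21,0,0,0,0]
    - [0,-0.5,21,0,0,0,0]

```text
time_s: 8.6
tcp_pos: [0.5306, -0.1182, 0.1707]
orientation: [-3.142, -0.0, -0.29]
force: [-0.5, 0.1, -1.8]
opening: 0.0088
```

Call:
arm_command:
  moves:
    - [0,0,0.6,0,0,0,0]
    - [0,0,1.2,0,0,0,0]
    - [0,0,1.2,0,0,0,0]

```text
time_s: 8.9
tcp_pos: [0.5307, -0.1182, 0.1697]
orientation: [3.142, -0.001, -0.29]
force: [-0.3, -0.1, 1.9]
opening: 0.0087
```

```bash
python3 snap.py w8;python3 - <<'E'
from h import *
im,P,K,z=cloud('w8.npz')
cv2.imwrite('pics/w8c.png',cv2.resize(im[80:240,150:350],None,fx=4,fy=4,interpolation=cv2.INTER_CUBIC))
E
```

```text
8.9 [ 0.5307 -0.1182  0.1697] [ 3.1415e+00 -7.0000e-04 -2.9020e-01] [-0.27 -0.09  1.88] [-0.081  0.205 -0.003] 0.0087 0.001
```

View pics/w8c.png

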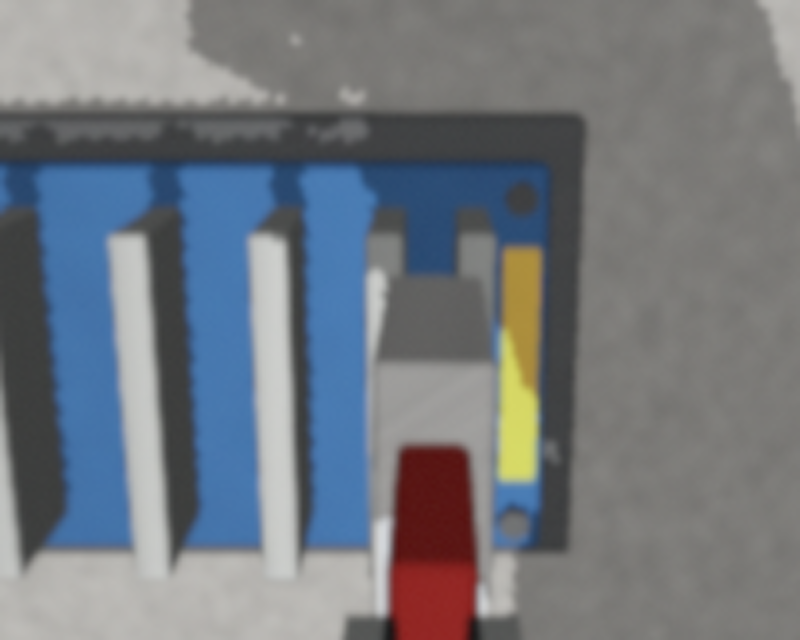

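Slot 1 refuses the plate: the foot rests on both wall tops with 5.7 N at 1.2 mm of overtravel. I'll lift and go on to slot 2, 22 mm along gauge +y.

Call:
arm_command:
  moves:
    - [0,0,-3,0,0,0,0]
    - [0,0,-8,0,0,0,0]
    - [0,-8,-10,0,0,0,0]
    - [0,-16,-10,0,0,0,0]
    - [0,-22,-10,0,0,0,0]
    - [0,-22,-10,0,0,0,0]
    - [0,-22,-10,0,0,0,0]

```text
time_s: 9.65
tcp_pos: [0.5366, -0.0968, 0.1791]
orientation: [3.141, 0.0, -0.289]
force: [-0.3, -0.1, -3.6]
opening: 0.009
```

```bash
python3 snap.py w9;cat >> h.py <<'E'
def fit2(f,p0,box,ex):
    im,P,K,z=cloud(f);x0,y0,x1,y1=box
    m=(abs(P[...,2]-0.070)<0.0035)[y0:y1,x0:x1].astype(float); w=np.ones_like(m); w[ex[1]-y0:,ex[0]-x0:ex[2]-x0]=0
    c=lambda p:(w*(cover(z,walls(p[0]/1e3,p[1]/1e3,p[2]/1e3),box)-m)**2).sum()
    for k in range(2):
        r=minimize(c,p0,method='Nelder-Mead',options=dict(initial_simplex=np.array([p0,np.add(p0,[3,0,0]),np.add(p0,[0,3,0]),np.add(p0,[0,0,20])]))); p0=r.x
    return r.x,r.fun,(w*m).sum()
E
python3 - <<'E'
from h import *
im,P,K,z=cloud('w9.npz')
cv2.imwrite('pics/w9c.png',cv2.resize(im[80:240,150:350],None,fx=4,fy=4,interpolation=cv2.INTER_CUBIC))
g=fit2('w9.npz',[548,-57,-290],(80,90,340,230),(238,145,285)); print(g)
rel('w9.npz',g[0],range(148,168))
E
```

```text
9.65 [ 0.5366 -0.0968  0.1791] [ 3.1413e+00  5.0000e-04 -2.8940e-01] [-0.27 -0.12 -3.65] [ 0.    -0.024  0.003] 0.009 0.011
(array([ 548.01456197,  -57.86133321, -290.5740203 ]), np.float64(281.45185697808535), np.float64(3378.0))
plate in tool y -1.72 slope yaw 0.0070 tiltx 0.0037 centre world [ 0.5366 -0.0986] yaw -0.2965 in gauge frame mm [  0.69 -42.33] dyaw -0.0059
```

View pics/w9c.png

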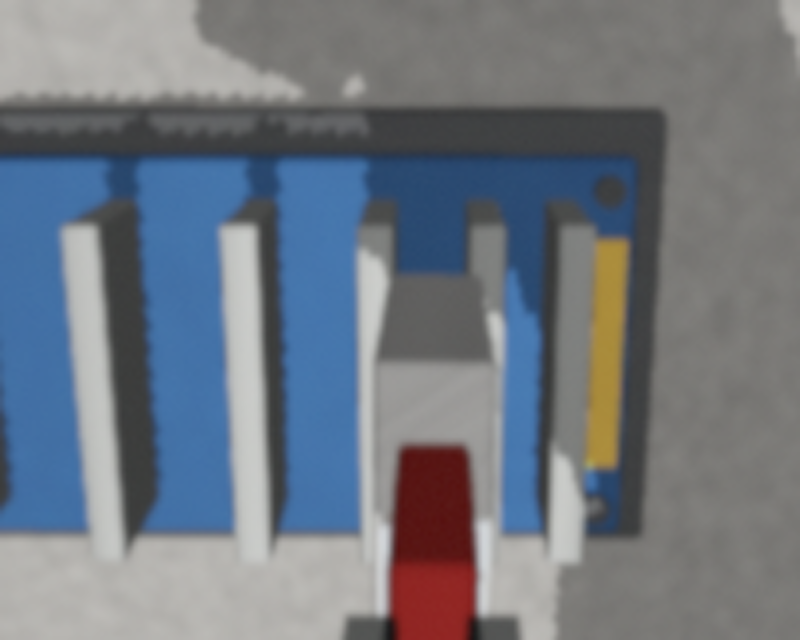

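The plate is over slot 2 with its foot overlapping both walls at (396) and (467). Offering it gently.

Call:
arm_command:
  moves:
    - [0,-0.3,4,0,0,-0.005,0]
    - [0,-0.3,6.5,0,0,-0.005,0]
    - [0,-0.3,7.5,0,0,-0.005,0]
    - [0,-0.3,8.3,0,0,-0.005,0]
    - [0,-0.3,9,0,0,-0.005,0]
    - [0,-0.3,9.5,0,0,-0.005,0]
    - [0,-0.3,9.5,0,0,-0.005,0]

```text
time_s: 10.4
tcp_pos: [0.537, -0.0968, 0.1701]
orientation: [3.142, -0.0, -0.285]
force: [-1.1, -0.6, -0.1]
opening: 0.0086
```

Call:
arm_command:
  moves:
    - [0,0,0.5,0,0,0,0]
    - [0,0,0.5,0,0,0,0]

```text
time_s: 10.6
tcp_pos: [0.537, -0.0968, 0.1696]
orientation: [3.142, -0.0, -0.285]
force: [-2.1, -0.8, 2.0]
opening: 0.0086
```

```bash
python3 snap.py w10;python3 - <<'E'
from h import *
im,P,K,z=cloud('w10.npz')
cv2.imwrite('pics/w10c.png',cv2.resize(im[80:240,150:350],None,fx=4,fy=4,interpolation=cv2.INTER_CUBIC))
E
```

```text
10.6 [ 0.537  -0.0968  0.1696] [ 3.1416e+00 -5.0000e-04 -2.8510e-01] [-2.11 -0.77  1.98] [-0.062  0.272  0.003] 0.0086 0.001
```

View pics/w10c.png

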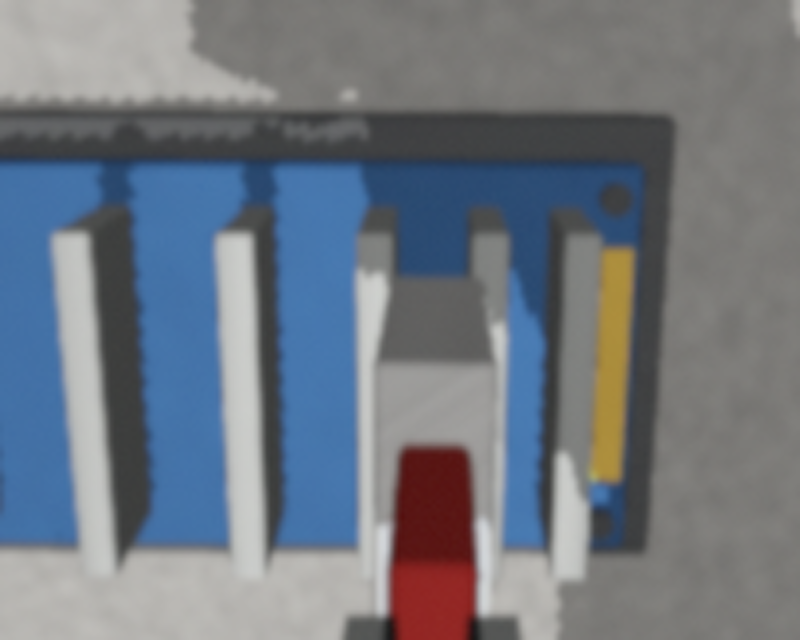

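Slot 2 also refuses it: 5.6 N at 1.4 mm overtravel, with the foot visibly overlapping both walls. Next is slot 3, 27 mm along.

Call:
arm_command:
  moves:
    - [0,0,-3,0,0,0,0]
    - [0,0,-8,0,0,0,0]
    - [0,-9,-10,0,0,0,0]
    - [0,-18,-10,0,0,0,0]
    - [0,-27,-10,0,0,0,0]
    - [0,-27,-9,0,0,0,0]
    - [0,-27,-9,0,0,0,0]
    - [0,-27,-9,0,0,0,0]

```text
time_s: 11.45
tcp_pos: [0.5442, -0.0713, 0.1781]
orientation: [3.141, 0.001, -0.286]
force: [0.2, 0.6, -4.0]
opening: 0.0085
```

```bash
python3 snap.py w11
python3 - <<'E'
from h import *
im,P,K,z=cloud('w11.npz')
cv2.imwrite('pics/w11c.png',cv2.resize(im[80:240,150:350],None,fx=4,fy=4,interpolation=cv2.INTER_CUBIC))
g=fit2('w11.npz',[548,-57,-290],(80,90,360,230),(238,145,285)); print(g)
rel('w11.npz',g[0],range(148,168))
E
```

```text
11.45 [ 0.5442 -0.0713  0.1781] [ 3.1411e+00  5.0000e-04 -2.8550e-01] [ 0.21  0.59 -4.03] [ 0.003 -0.036  0.022] 0.0085 0.008
(array([ 548.0354246 ,  -57.55798896, -293.43894765]), np.float64(220.88262975778548), np.float64(3479.0))
plate in tool y -1.87 slope yaw 0.0082 tiltx 0.0039 centre world [ 0.544  -0.0732] yaw -0.2937 in gauge frame mm [  0.71 -16.13] dyaw -0.0003
```

View pics/w11c.png

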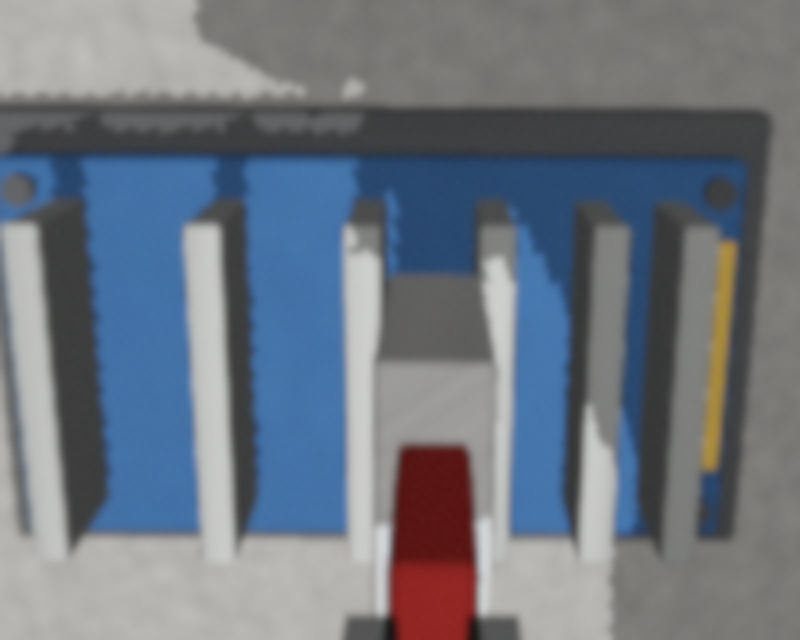

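Call:
arm_command:
  moves:
    - [0,-0.95,0,0,0,0,0]
    - [0,-0.95,3,0,0,0,0]
    - [0,-0.95,5.5,0,0,0,0]
    - [0,-0.95,6.5,0,0,0,0]
    - [0,-0.95,7.3,0,0,0,0]
    - [0,-0.95,8,0,0,0,0]
    - [0,-0.95,8.5,0,0,0,0]
    - [0,-0.95,8.5,0,0,0,0]

```text
time_s: 12.3
tcp_pos: [0.5446, -0.07, 0.1698]
orientation: [3.142, 0.0, -0.285]
force: [0.3, 0.1, -4.4]
opening: 0.009
```

```bash
python3 snap.py w12
python3 - <<'E'
from h import *
im,P,K,z=cloud('w12.npz')
cv2.imwrite('pics/w12c.png',cv2.resize(im[80:240,150:350],None,fx=4,fy=4,interpolation=cv2.INTER_CUBIC))
E
```

```text
12.3 [ 0.5446 -0.07    0.1698] [ 3.1416e+00  1.0000e-04 -2.8520e-01] [ 0.29  0.11 -4.36] [-0.026  0.032  0.034] 0.009 0.003
```

View pics/w12c.png

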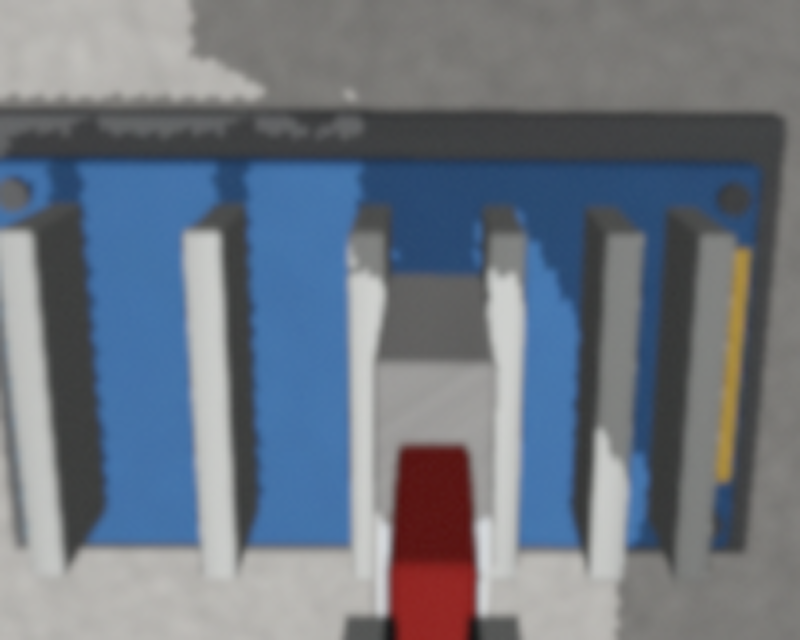

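No contact force at 1.2 mm below the level where slots 1 and 2 stopped the plate, so slot 3 accepts it. Continuing down in guarded steps.

Call:
arm_command:
  moves:
    - [0,0,1,0,0,0,0]
    - [0,0,2,0,0,0,0]
    - [0,0,3.5,0,0,0,0]
    - [0,0,5,0,0,0,0]
    - [0,0,5,0,0,0,0]

```text
time_s: 12.85
tcp_pos: [0.5445, -0.07, 0.1645]
orientation: [3.142, 0.0, -0.285]
force: [-0.2, -0.0, -3.5]
opening: 0.0086
```

Call:
arm_command:
  moves:
    - [0,0,2,0,0,0,0]
    - [0,0,4,0,0,0,0]
    - [0,0,6,0,0,0,0]
    - [0,0,8,0,0,0,0]
    - [0,0,10,0,0,0,0]
    - [0,0,10,0,0,0,0]

```text
time_s: 13.45
tcp_pos: [0.5445, -0.0699, 0.1545]
orientation: [3.141, 0.001, -0.285]
force: [-0.2, -0.3, -3.6]
opening: 0.0086
```

Call:
arm_command:
  moves:
    - [0,0,2,0,0,0,0]
    - [0,0,4,0,0,0,0]
    - [0,0,6,0,0,0,0]
    - [0,0,8,0,0,0,0]
    - [0,0,10,0,0,0,0]
    - [0,0,10,0,0,0,0]

```text
time_s: 14.05
tcp_pos: [0.5444, -0.07, 0.1445]
orientation: [3.141, 0.001, -0.285]
force: [0.4, -0.8, -3.4]
opening: 0.0083
```

Call:
arm_command:
  moves:
    - [0,0,2,0,0,0,0]
    - [0,0,4,0,0,0,0]
    - [0,0,6,0,0,0,0]
    - [0,0,8,0,0,0,0]
    - [0,0,10,0,0,0,0]
    - [0,0,11.5,0,0,0,0]
    - [0,0,12.5,0,0,0,0]
    - [0,0,12.5,0,0,0,0]

```text
time_s: 14.85
tcp_pos: [0.5446, -0.07, 0.1322]
orientation: [3.142, 0.0, -0.285]
force: [0.2, -0.1, -3.1]
opening: 0.0084
```

Call:
arm_command:
  moves:
    - [0,0,0.6,0,0,0,0]
    - [0,0,1.2,0,0,0,0]
    - [0,0,1.2,0,0,0,0]

```text
time_s: 15.15
tcp_pos: [0.5446, -0.07, 0.1311]
orientation: [3.142, 0.0, -0.285]
force: [-0.5, -0.6, -3.2]
opening: 0.0087
```

Call:
arm_command:
  moves:
    - [0,0,0.5,0,0,0,0]
    - [0,0,1.0,0,0,0,0]
    - [0,0,1.0,0,0,0,0]

```text
time_s: 15.45
tcp_pos: [0.5449, -0.07, 0.1303]
orientation: [-3.142, -0.0, -0.285]
force: [-0.3, 0.1, -0.7]
opening: 0.0088
```

Call:
arm_command:
  moves:
    - [0,0,0.5,0,0,0,0]
    - [0,0,0.5,0,0,0,0]

```text
time_s: 15.65
tcp_pos: [0.545, -0.07, 0.1299]
orientation: [-3.142, -0.001, -0.285]
force: [-1.0, 0.7, 0.2]
opening: 0.009
```

```bash
python3 snap.py w13; python3 snap.py s13 scene
python3 - <<'E'
from h import *
for n,b in (('w13',(150,80,350,240)),('s13',(180,110,340,230))):
  im=cv2.imread(f'pics/{n}.png'); cv2.imwrite(f'pics/{n}c.png',cv2.resize(im[b[1]:b[3],b[0]:b[2]],None,fx=4,fy=4,interpolation=cv2.INTER_CUBIC))
E
```

```text
15.65 [ 0.545  -0.07    0.1299] [-3.1415e+00 -6.0000e-04 -2.8520e-01] [-0.99  0.7   0.15] [ 0.033  0.156 -0.   ] 0.009 0.01
15.7 [ 0.545  -0.07    0.1299] [-3.1415e+00 -6.0000e-04 -2.8510e-01] [-1.28  0.84  0.24] [-0.049  0.07   0.02 ] 0.0086 0.011
```

View pics/w13c.png

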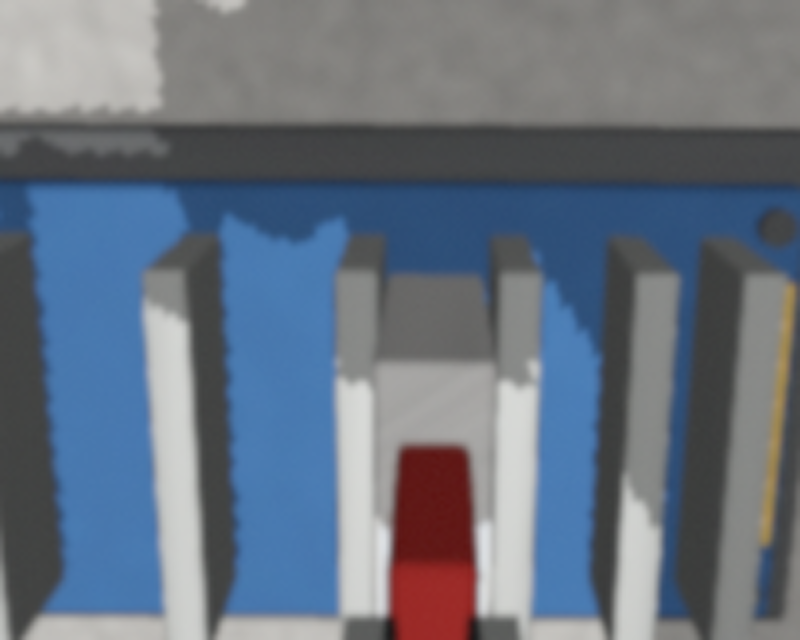

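View pics/s13c.png

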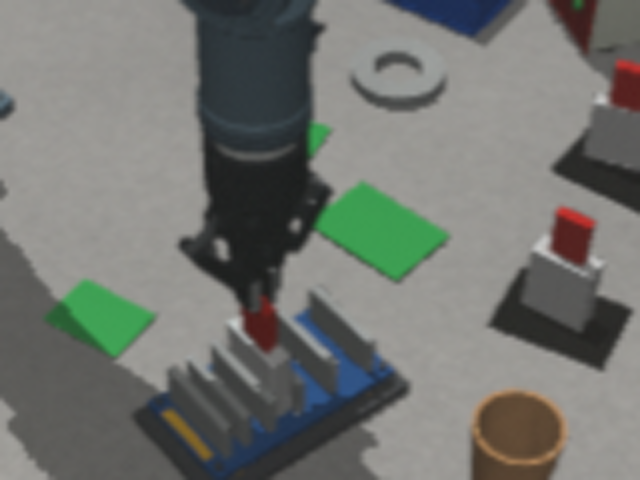

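The plate is in slot 3, counting from the stripe side, between the walls at (360) and (515), with its foot on the floor. Releasing slowly and retreating upwards.

Call:
arm_command:
  moves:
    - [0,0,0,0,0,0,13]
    - [0,0,0,0,0,0,17]
    - [0,0,0,0,0,0,25]
    - [0,0,0,0,0,0,40]
    - [0,0,0,0,0,0,55]
    - [0,0,0,0,0,0,60]
    - [0,0,0,0,0,0,60]
    - [0,0,0,0,0,0,60]

```text
time_s: 16.55
tcp_pos: [0.5447, -0.0699, 0.1296]
orientation: [-3.142, -0.0, -0.285]
force: [-0.2, -0.3, -0.2]
opening: 0.06
```

```bash
python3 snap.py w14
python3 - <<'E'
import cv2
im=cv2.imread('pics/w14.png'); cv2.imwrite('pics/w14c.png',cv2.resize(im[80:280,150:350],None,fx=3,fy=3,interpolation=cv2.INTER_CUBIC))
E
```

```text
16.55 [ 0.5447 -0.0699  0.1296] [-3.1416 -0.     -0.2851] [-0.24 -0.29 -0.21] [ 0.017 -0.008  0.   ] 0.06 0.002
```

View pics/w14c.png

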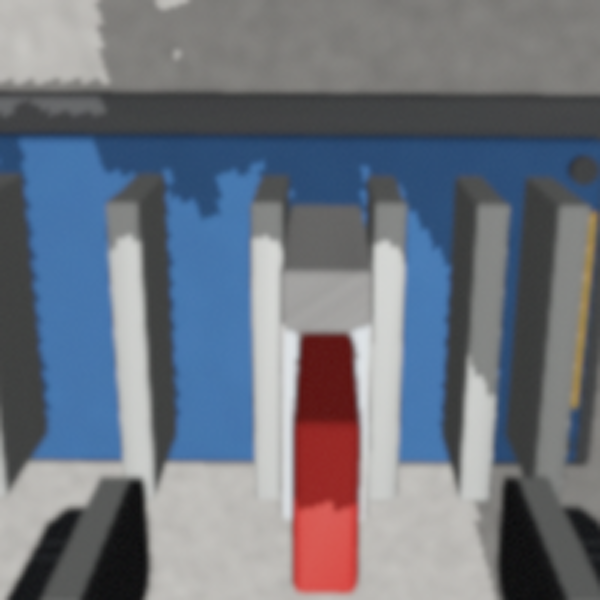

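Released and upright. Lifting away and checking the height.

Call:
arm_command:
  moves:
    - [0,0,-10,0,0,0,60]
    - [0,0,-30,0,0,0,60]
    - [0,0,-60,0,0,0,60]
    - [0,0,-95,0,0,0,60]
    - [0,0,-125,0,0,0,60]
    - [0,0,-130,0,0,0,60]
    - [0,0,-130,0,0,0,60]
    - [0,0,-130,0,0,0,60]

```text
time_s: 17.4
tcp_pos: [0.544, -0.07, 0.2589]
orientation: [3.141, 0.001, -0.285]
force: [-0.7, 0.3, 0.1]
opening: 0.06
```

```bash
python3 snap.py w15; python3 snap.py t15 top; python3 snap.py s15 scene
python3 - <<'E'
from h import *
b=(200,80,320,330)
print('handle',rect('w15.npz',b,.138,.155)); print('body top',rect('w15.npz',b,.094,.108))
print(fitgauge('w15.npz',[548,-57.7,-291],(60,60,440,270)))
im,P,K,z=cloud('w15.npz')
q=P[150:330,200:320].reshape(-1,3)
for lo,hi in ((.138,.155),(.094,.108)):
    s=q[(q[:,2]>lo)&(q[:,2]<hi)]; n=np.linalg.lstsq(np.c_[s[:,:2],np.ones(len(s))],s[:,2],rcond=None)[0]; print(np.percentile(s[:,2],[10,50,90]).round(4),n[:2])
w=P[90:260,100:420,2]; w=w[(w>.062)&(w<.078)]; print('wall top',np.median(w))
E
```

```text
17.4 [ 0.544  -0.07    0.2589] [ 3.1412e+00  1.3000e-03 -2.8520e-01] [-0.69  0.34  0.15] [0.068 0.007 0.   ] 0.06 0.014
17.45 [ 0.5438 -0.07    0.2585] [ 3.1412e+00  2.2000e-03 -2.8520e-01] [ 0.07  0.46 -0.34] [0.019 0.018 0.023] 0.06 0.007
17.5 [ 0.5438 -0.07    0.2584] [ 3.1412e+00  2.5000e-03 -2.8510e-01] [-0.4   0.05  0.34] [-0.016  0.001  0.046] 0.0596 0.004
handle (469, ((545.3482666015625, -72.25175476074219), (11.137391090393066, 33.56937026977539), 73.5954818725586), np.float64(0.14618540044461203))
body top (516, ((544.9647827148438, -72.17022705078125), (19.09746551513672, 59.965545654296875), 73.28173828125), np.float64(0.0993500894123708))
(array([ 547.9778358 ,  -57.50319312, -292.61555646]), np.float64(140.15418685121108), np.float64(2903.0))
[0.1448 0.1462 0.1472] [-0.0325122   0.03985455]
[0.0984 0.0994 0.1004] [0.01616956 0.01041801]
wall top 0.06934199747342043
```

View pics/w15.png

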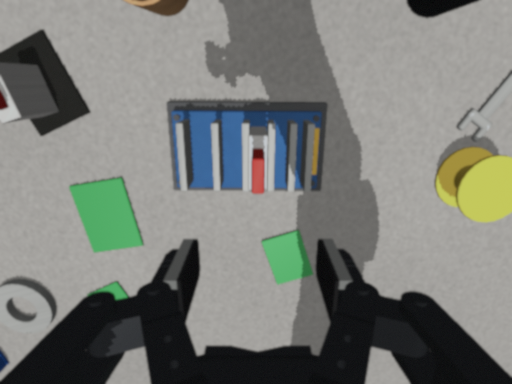

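View pics/s15.png

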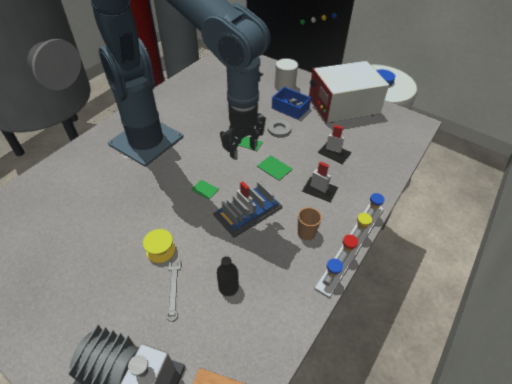

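The plate's top is 30.0 mm above the wall tops (0.0994 against 0.0693 m), so it is fully home in slot 3. Nothing else has moved. Handing in.

```bash
python3 -c "
from plant import r
print(r.job_done()); print(r.sense()['time_s'])"
```

```text
the job is handed in; nothing more can be done
None
the job is handed in; nothing more can be done
```

The plate from the large green pad is seated upright and fully home in slot 3, released, and the job was handed in at about 17.5 s of the 67 s allowed.

- **Offering:** I started at the yellow-stripe end. Slots 1 and 2 refused the plate, each with under 6 N and about 1.5 mm of sink. Slot 3 took it with no contact force until it touched the floor. The plate measured about 20 mm thick, which fits that slot.
- **Last checks:** The plate's top stands 30 mm above the wall tops and its handle top is at 146 mm, both matching a fully seated plate. Its angle agrees with the gauge to within about 0.01 rad, and the gripper reads no load.
- **Everything else:** The other two plates and the bystanders look unmoved in the final scene picture; I judged that by eye and did not measure them.
- **Disagreements:** The wrist camera placed the held plate about 1.7 mm to one side of the tool's centre line, within its stated calibration. I therefore aligned plate and gauge using that one camera. The finger opening also read about 9 mm on the 12 mm handle, though the grip held without slipping.

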